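Fit and lock the water-filter cartridge

TASK

Put the blue-topped filter cartridge into the round port on top of the white water-filter unit, its lugs going down through the two slots, then turn it clockwise, up to a quarter turn, pressing lightly, until it drops into its locked detent and its flange sits flush on the collar; let go of it there. Be gentle with the lugs, do not force the cartridge past the detent, and leave the mug, lemon, garlic and lime where they are.

Things in the scene. Friction and masses are not known exactly. Their poses are not given: they have to be found in the camera images.
- cartridge_centre (a point): Centre of the filter cartridge, half-way up its 88 mm height; it starts standing on its foot on the worktop. z: up its axis. Two square lugs, 10 x 10 mm, stick out along +x and -x to 35 mm from the axis, 19 mm below this point. On top a blue grip bar, 56 mm along x, 14 mm wide along y, from the flange (12 mm above this point) to 44 mm above it. Half a turn makes no difference.
- port (a point): Centre of the port's mouth, level with the grey collar's top, 100 mm over the worktop; z up. Bore 53 mm in diameter; two slots 16 mm wide for the lugs open from it along +x and -x, to 38 mm from the axis, orange dots beyond their ends. Heights of the cartridge's centre over this point: +24 mm with lugs lying on the collar, +2 on the track below the slots, -4 locked with the flange on the collar.
- filter_unit: White unit, fixed, 200 x 170 mm; origin on the worktop under the port, axes as the port's; clear tank, 150 mm high, from 72 mm on its +x side. Under the 8 mm collar the lugs run on a level track, clockwise only seen from above. At 48 to 88 degrees from the slots (unseen, differs by unit) are pockets 13 mm wide, 6 mm drop, upright walls, no spring: it drops only if let sink or lightly pressed.
- cartridge: The loose cartridge, about 170 to 340 g; origin at the centre of its foot, same axes. White stem 49 mm in diameter with tapered foot, 48 mm long; above it the blue flange, 72 mm in diameter, 8 mm thick; then the bar, orange stripes on its top along the lugs. The plastic cracks if the cartridge is pressed or turned against the unit with more than 40 N.
- mug: Green and white mug, 78 x 116 x 101 mm, a bystander; origin at the centre of its underside.
- lemon: Lemon, 72 x 55 x 56 mm, a bystander; origin at the centre of its underside.
- garlic: Garlic bulb, 60 x 57 x 58 mm, a bystander; origin at the centre of its underside.
- lime: Lime, 55 x 46 x 45 mm, a bystander; origin at the centre of its underside.
There are look-alikes about, which are no part of the job. Leave any purple or turquoise look-alike of the cartridge alone.

How it is judged:
On the way:
1. the cartridge is in the port with its lugs down through the slots (z of cartridge_centre in the frame of port below 0.008 m and horizontal distance between cartridge_centre and port below 0.008 m), for 0.1 s.
At the end, for the whole second after the job is handed in: The cartridge has dropped into its locked detent (its centre more than 1.5 mm below the level of the collar's top; 4 mm when seated), within 6 mm of the port's axis, upright within 4 degrees, at rest and released (z of cartridge_centre in the frame of port below -0.0015 m and horizontal distance between cartridge_centre and port below 0.006 m and angle between cartridge's own z axis and vertical below 0.07 rad and linear speed of cartridge below 0.02 m/s); the robot touches nothing.
It fails at once if the cartridge is pressed or turned against the unit with more than 40 N (contact force between cartridge and filter_unit above 40 N).
It fails at once if the mug, lemon, garlic or lime is moved by more than 3 cm (distance of any of mug, lemon, garlic, lime from where it was at the start of the episode above 0.03 m).
It also fails if it takes over 67 s, if anything falls off the work surface, if the arm or the gripper's body presses on something with over 40 N, if the wrist force passes 120 N, or if a joint passes its speed limit or range.

ROBOT

A 6-joint arm with a two-finger parallel gripper is mounted at the origin on a cart in front of the work surface, level with it; the furniture and walls round the work are solid. World frame = base frame: x ahead of the robot, y to its left, z up, the work surface at z = 0. Lengths are in m, angles in rad, forces in N, time in s.
With the tool pointing down it reaches from about 0.35 to 0.85 m from the base axis. Payload 8.1 kg.
Tool frame: the origin (TCP) lies at the centre of the arm's flange, where the gripper is bolted on; the fingertips stand 186 mm ahead of it and the grasp point (between the pads) lies 167 mm ahead of it; z points along the fingers, y is the line along which they close (so a half turn about z gives the same grasp; the last joint's range is limited). The gripper opens to 93 mm and grips with 3 to 60 N. Pads are 15 mm wide; open, the fingers measure 128 mm over their backs; the gripper's body (75 mm by 188 mm) begins 65 mm behind the grasp point.
Start: joints at [-1.391, 0.13, 1.488, -0, 1.523, -0.085], TCP at [0.157, -0.579, 0.405] pointing down, gripper open.
Joint ranges: [-2.96, 2.96], [-0.89, 2.26], [0.02, 2.5], [-1.34, 4.48], [0, 2.73], [-2.66, 2.66]. Speed limits (rad/s): [2.39, 2.39, 2.79, 3.14, 3.14, 3.14].

INTERFACE

Orientations are given as a rotation vector (axis times angle).
In Python, from plant import read_state, read_camera, camera_params, robot gives the robot as it stands.
- The arm moves only by the tool carry_out, never from a script. Its argument "targets" is a list of rows, each an object of numbers: "hand": the opening in per cent of the stroke, from 0 (shut) to 100 (fully open); "x", "y", "z": the shift along the tool's x, y, z in m; "ax", "ay", "az": the turn, a rotation vector about the tool's x, y, z in rad. In form: [{"hand": .., "x": .., "y": .., "z": .., "ax": .., "ay": .., "az": ..}, ...]. A call has 1 to 8 rows; each row is the pose to reach, as a shift and turn from the pose commanded when the call began, along the tool's axes at that moment; what a row does not reach only later rows make up. A row lasts 1/8 s, in which the tool goes at most 62.5 mm and 10.7 degrees, less where a joint would pass 70% of its speed; a pose out of reach is approached as far as the arm can. A call with a gripper value outside its range is refused whole. The fingers move at their own pace and stop on an object; "newtons" is the grip in N (left out, the last holds). Time passes only in rows, so rows that repeat a pose let the fingers close. It gives the time, the measured TCP pose, the force, the opening and the grip force at its end, in the units of the state.
- read_state(): the state, without advancing time (a new reading comes with each control period).
- read_camera(name): name is "scene" or "top"; returns (picture, depth): 480x640x3 uint8, blue, green, red; 480x640 float32, m along the optical axis (not along the pixel's ray), 0 where there is no reading.
- camera_params(name): a dict with "fx", "fy", "cx", "cy" (pixels), "position" and "rotation" of the camera in the world. Camera axes: x right, y up, looking along -z (the intrinsics and any distortion apply to the point x, -y, -z); pixel columns grow to the right and rows downward; lengths in m; the calibration is good to about 2 mm. A picture is of the moment at which its call begins. camera_params takes no time and is no camera call.
- robot.close_job(): hands the job in; it is judged then, once.
The state is a dict: "t": time; "q": joint angles; "dq": joint speeds; "joint_torque": joint torques, N m; "tool_pos": TCP position; "orientation": TCP orientation; "force": force on the tool from outside, world axes, zero at the start; "wrist_torque": the same for the moment, N m; "opening": finger opening in m; "gripper_force": force on a finger pad.
Only numpy, scipy, OpenCV 4.12 (cv2) and the standard library are available. Lean on these libraries where they do the work, as an engineer would, in place of code of your own. Each camera call takes 0.05 s, during which the arm holds its last target. There are 200 camera calls.

## Working session

There is one attempt and no reset: what is moved stays moved. The work goes in short steps, Python scripts to look and compute and a tool call to move; the robot and the scene stay as the last step left them, time stands still between calls to the robot, and variables do not carry over. Pictures are saved under pics/ and viewed, at most 10 in all, crops included, and the job is handed in when it is done.

Besides the shell and the picture viewer there is one more tool, called after "Call:" as name(argument=value, ...), one argument or row to a line, values as JSON. carry_out: Moves the arm, as the interface text tells. Its arguments: {"type":"object","properties":{"targets":{"type":"array","items":{"type":"object","properties":{"hand":{"type":"number"},"x":{"type":"number"},"y":{"type":"number"},"z":{"type":"number"},"ax":{"type":"number"},"ay":{"type":"number"},"az":{"type":"number"}}}},"newtons":{"type":"number"}},"required":["targets"]}

```bash
mkdir -p pics; ls; cat > h.py <<'E'
import numpy as np, cv2
from plant import read_state, read_camera, camera_params, robot
def pts(name,depth):
    p=camera_params(name); v,u=np.mgrid[0:480,0:640]
    c=np.stack([(u-p["cx"])/p["fx"]*depth,-(v-p["cy"])/p["fy"]*depth,-depth],-1)
    return c@np.array(p["rotation"]).T+np.array(p["position"])
def ray(name,u,v,z):
    p=camera_params(name);R=np.array(p["rotation"]);o=np.array(p["position"])
    d=R@np.array([(u-p["cx"])/p["fx"],-(v-p["cy"])/p["fy"],-1]); return o+d*(z-o[2])/d[2]
E
python3 - <<'E'
from h import *
for n in ("scene","top"):
    im,d=read_camera(n); np.savez(f"{n}0.npz",im=im,d=d); cv2.imwrite(f"pics/{n}0.png",im)
    p=camera_params(n); print({k:(np.round(v,4).tolist()) for k,v in p.items() if not isinstance(v,str)})
print(read_state())
E
```

```text
pics
{'fx': 444.0056, 'fy': 444.0056, 'cx': 318.3132, 'cy': 249.2393, 'position': [-0.1956, 0.5402, 0.8154], 'rotation': [0.4948, -0.9642, -2.0223]}
{'fx': 581.2615, 'fy': 581.2615, 'cx': 325.4798, 'cy': 246.0311, 'position': [0.2962, 0.0357, 1.2384], 'rotation': [0.1526, -0.1524, -1.548]}
{'t': 0.1, 'q': array([-1.39139098e+00,  1.31074387e-01,  1.48917306e+00,  1.30946484e-05,
        1.52297691e+00, -8.54448680e-02]), 'dq': array([ 8.84261834e-04, -4.85309013e-05, -1.48701973e-03,  6.42179299e-04,
       -6.65502367e-04, -4.79568202e-04]), 'joint_torque': array([ 2.47694647e-03, -5.61340034e+01, -4.93098164e+01,  7.71067897e-02,
        2.90644518e-02, -4.21756079e-05]), 'tool_pos': array([ 0.15702046, -0.57887903,  0.40379734]), 'orientation': array([-3.11247064e+00, -4.14594598e-01,  9.97959657e-05]), 'force': array([0.19771669, 0.53100932, 0.58344024]), 'wrist_torque': array([-0.02306278, -0.00503361, -0.00403081]), 'gripper_force': 0.0, 'opening': 0.09304513064162515}
```

View pics/top0.png

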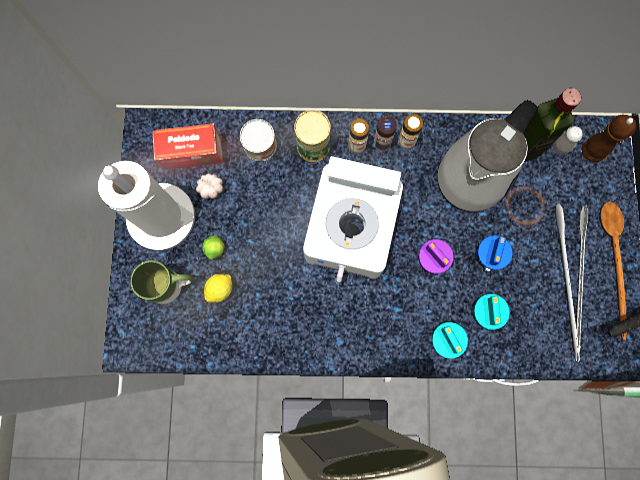

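View pics/scene0.png

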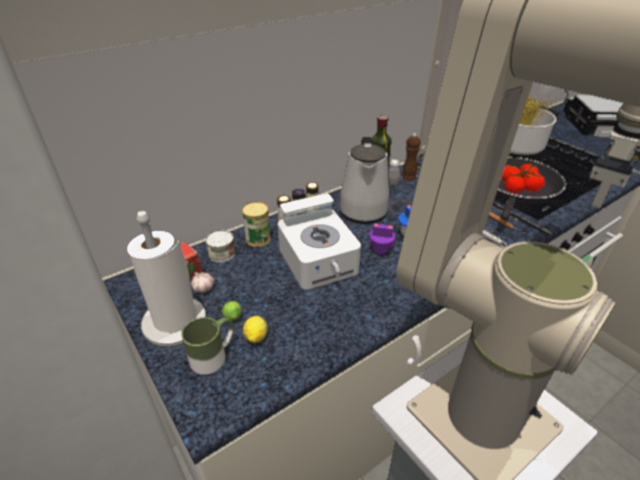

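The top view shows the blue cartridge at about (495,252) and the port at (351,224), with orange dots near (357,204) and (347,243). The purple and turquoise look-alikes are next to the cartridge, at (436,256), (491,311) and (450,340).

```bash
sed -i 's/np.array(p\["rotation"\])/cv2.Rodrigues(np.array(p["rotation"]))[0]/g' h.py
python3 - <<'E'
from h import *
f=np.load("top0.npz"); im,d=f["im"],f["d"]; P=pts("top",d)
hsv=cv2.cvtColor(im,cv2.COLOR_BGR2HSV)
org=cv2.inRange(hsv,(8,110,120),(28,255,255)); blu=cv2.inRange(hsv,(100,150,90),(118,255,255))
def comps(m,x0,x1,y0,y1,mn):
    k=np.zeros_like(m);k[y0:y1,x0:x1]=m[y0:y1,x0:x1]
    n,l,s,c=cv2.connectedComponentsWithStats(k)
    for i in range(1,n):
        if s[i,4]>=mn: print(s[i],c[i].round(1),"z",np.median(P[l==i][:,2]).round(4), "xy@.1",ray("top",*c[i],.1)[:2].round(4),"@.088",ray("top",*c[i],.088)[:2].round(4),"@.056",ray("top",*c[i],.056)[:2].round(4))
print("port");comps(org,300,400,160,280,3)
print("cart org");comps(org,470,525,225,280,2)
print("blue");comps(blu,470,525,225,280,30)
# collar hole
g=cv2.inRange(im,(0,0,0),(75,75,75))
print("hole");comps(g,322,380,195,255,40)
# z=0.1 collar grey & flange by depth
Z=P[...,2]
sub=np.zeros(Z.shape,bool);sub[230:276,474:516]=1
for lo,hi in((.05,.062),(.08,.095)):
    m=sub&(Z>lo)&(Z<hi); q=P[m]; print(lo,len(q),(q.min(0)+q.max(0))/2,np.ptp(q,0),np.median(q[:,2]))
    if len(q)>5: print(cv2.minAreaRect(q[:,:2].astype(np.float32)*1000))
sub[:]=0;sub[190:260,315:390]=1
print("collar z",np.median(Z[sub]))
cv2.imwrite("pics/crop.png",np.hstack([cv2.resize(im[180:280,300:400],(400,400),interpolation=cv2.INTER_CUBIC),cv2.resize(im[200:300,440:540],(400,400),interpolation=cv2.INTER_CUBIC)]))
E
```

```text
port
[308 160   8   2  11] [311.5 160.3] z 0.0079 xy@.1 [0.6998 0.0695] @.088 [0.7041 0.0698] @.056 [0.7154 0.0708]
[317 160   3   2   4] [317.8 160.2] z 0.0063 xy@.1 [0.7001 0.0567] @.088 [0.7044 0.0569] @.056 [0.7157 0.0575]
[355 202   4   2   8] [356.5 202.5] z 0.1021 xy@.1 [ 0.6116 -0.0236] @.088 [ 0.615  -0.0242] @.056 [ 0.6238 -0.0259]
[346 242   3   3   7] [346.9 243.3] z 0.1003 xy@.1 [ 0.527  -0.0049] @.088 [ 0.5294 -0.0053] @.056 [ 0.5359 -0.0065]
cart org
[501 238   3   4  11] [501.9 239.6] z 0.089 xy@.1 [ 0.5399 -0.3151] @.088 [ 0.5425 -0.3188] @.056 [ 0.5493 -0.3287]
[496 257   4   4  10] [497.4 258.2] z 0.0909 xy@.1 [ 0.502  -0.3046] @.088 [ 0.5042 -0.3082] @.056 [ 0.51   -0.3177]
blue
[478 235  35  35 898] [494.7 252.2] z 0.0567 xy@.1 [ 0.5141 -0.2997] @.088 [ 0.5164 -0.3032] @.056 [ 0.5226 -0.3127]
hole
[339 216  25  22 284] [350.1 226.5] z 0.014 xy@.1 [ 0.5614 -0.0111] @.088 [ 0.5642 -0.0116] @.056 [ 0.5717 -0.0129]
0.05 662 [ 0.522522   -0.31294951  0.0559721 ] [0.07091827 0.07108875 0.01192478] 0.055866655038917634
((521.6414184570312, -312.6580810546875), (70.34680938720703, 70.10604095458984), 10.010114669799805)
0.08 203 [ 0.52142821 -0.31189071  0.0868576 ] [0.05428175 0.0264644  0.01339465] 0.08746951352981203
((521.647705078125, -313.2570495605469), (15.705087661743164, 55.88640213012695), 74.00496673583984)
collar z 0.09746847737250397
```

View pics/crop.png

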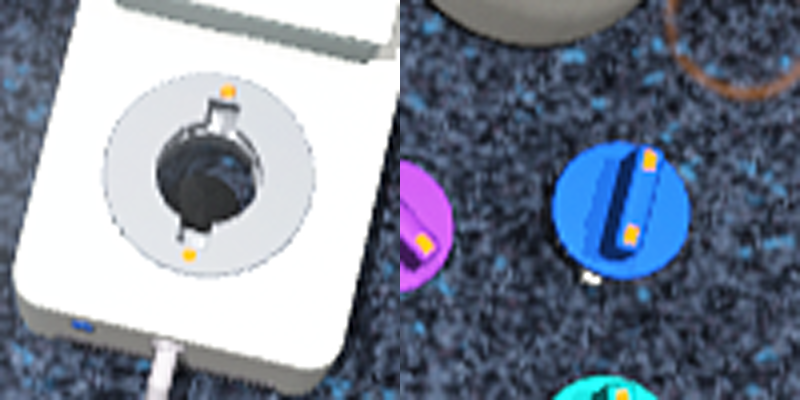

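The crop shows the port mouth with both slots and orange dots on the left, and the blue bar with its two stripes on the right. I'll refine the port and check clearance to the kettle.

```bash
cat >> h.py <<'E'
def orange(im,x0,y0,x1,y1,z,name="top",n=2):
    "weighted centroids of the n largest orange blobs in the box, cast to height z"
    c=cv2.resize(im[y0:y1,x0:x1],None,fx=6,fy=6,interpolation=cv2.INTER_CUBIC)
    h=cv2.cvtColor(c,cv2.COLOR_BGR2HSV); m=cv2.inRange(h,(8,90,110),(30,255,255))
    k,l,s,ce=cv2.connectedComponentsWithStats(m); o=np.argsort(-s[1:,4])[:n]+1
    uv=[((ce[i]+.5)/6-.5+[x0,y0]) for i in o]
    return [ray(name,*p,z) for p in sorted(uv,key=lambda p:p[1])],s[o,4]
def pose2(a,b): return (a+b)[:2]/2, np.degrees(np.arctan2(*(a-b)[1::-1])), np.linalg.norm(a-b)
def tool():
    s=read_state(); R=cv2.Rodrigues(s["orientation"])[0]; return s,R
E
python3 - <<'E'
from h import *
f=np.load("top0.npz"); im,d=f["im"],f["d"]; P=pts("top",d); Z=P[...,2]
(a,b),s=orange(im,325,195,380,252,.1); print("port",pose2(a,b),s)
(a,b),s=orange(im,475,230,518,275,.088); print("cart",pose2(a,b),s)
hsv=cv2.cvtColor(im,cv2.COLOR_BGR2HSV)
m=cv2.inRange(im,(130,130,130),(228,228,228)); k=np.zeros_like(m);k[190:260,318:386]=m[190:260,318:386]
k=cv2.morphologyEx(k,cv2.MORPH_OPEN,np.ones((3,3)))
c=max(cv2.findContours(k,cv2.RETR_EXTERNAL,cv2.CHAIN_APPROX_NONE)[0],key=cv2.contourArea)
q=np.array([ray("top",*p[0],.1)[:2] for p in cv2.convexHull(c)])*1000; print("collar",cv2.minEnclosingCircle(q.astype(np.float32)),cv2.fitEllipse(q.astype(np.float32)))
u=np.radians(164.2);X=np.array([np.cos(u),np.sin(u)]);Y=np.array([X[1],-X[0]])
Q=P.reshape(-1,3);Q=Q[Q[:,2]>.12];r=Q[:,:2]-[.522,-.313]
for w,h in((.05,.12),(.11,.05)):
    k=(abs(r@X)<w)&(abs(r@Y)<h); print("obst",k.sum(),np.c_[r@X,r@Y,Q[:,2]][k][::20].round(3)[:15])
kk=(Q[:,0]>.5)&(Q[:,1]<-.2)&(Q[:,1]>-.45)&(Q[:,2]<.4); print("kettle",Q[kk].min(0),Q[kk].max(0))
E
```

```text
port (array([ 0.56933518, -0.01420376]), np.float64(-12.494491404608164), np.float64(0.08710368530341724)) [341 318]
cart (array([ 0.52335862, -0.31344859]), np.float64(-15.784712212381043), np.float64(0.03988756640529856)) [393 382]
collar ((596.0021362304688, -25.700706481933594), 5.183740139007568) ((596.9053955078125, -25.297897338867188), (7.062078952789307, 12.472738265991211), 79.87466430664062)
obst 0 []
obst 105 [[-0.11   0.049  0.204]
 [-0.105  0.049  0.175]
 [-0.106  0.042  0.159]
 [-0.103  0.043  0.147]
 [-0.108  0.034  0.126]
 [-0.098  0.048  0.125]]
kettle [ 0.62603529 -0.44992393  0.12000246] [ 0.86272014 -0.20001132  0.39999664]
```

Call:
carry_out(
  targets=[
    {"hand":45,"x":0,"y":0,"z":0,"ax":0,"ay":0,"az":-0.18},
    {"hand":45,"x":0,"y":0,"z":0,"ax":0,"ay":0,"az":-0.36},
    {"hand":45,"x":0,"y":0,"z":0,"ax":0,"ay":0,"az":-0.54},
    {"hand":45,"x":0,"y":0,"z":0,"ax":0,"ay":0,"az":-0.72},
    {"hand":45,"x":0,"y":0,"z":0,"ax":0,"ay":0,"az":-0.9},
    {"hand":45,"x":0,"y":0,"z":0,"ax":0,"ay":0,"az":-1.08},
    {"hand":45,"x":0,"y":0,"z":0,"ax":0,"ay":0,"az":-1.26},
    {"hand":45,"x":0,"y":0,"z":0,"ax":0,"ay":0,"az":-1.44},
  ],
)

```text
t: 1.1
tool_pos: [0.157, -0.5789, 0.4041]
orientation: [-2.06, -2.371, -0.001]
force: [-0.4, -0.2, 0.2]
opening: 0.0415
gripper_force: 0.0
```

```bash
cat >> h.py <<'E'
def goto(x,y,z,yaw):
    "shift and turn in tool axes from the measured pose; yaw = heading of tool x, deg"
    s,R=tool(); u=np.radians(yaw); X=np.array([np.cos(u),np.sin(u),0]); Zt=np.array([0,0,-1.]); T=np.c_[X,np.cross(Zt,X),Zt]
    print("t",s["t"],"shift",(R.T@(np.array([x,y,z])-s["tool_pos"])).round(4),"turn",cv2.Rodrigues(R.T@T)[0].ravel().round(4),"yaw now",np.degrees(np.arctan2(R[1,0],R[0,0])).round(2),"q6",s["q"][5].round(2))
E
python3 -c "
from h import *
goto(.5228,-.3133,.32,164.2)"
```

```text
t 1.1 shift [0.2119 0.3993 0.0843] turn [ 6.0000e-04 -1.0000e-03 -1.1551e+00] yaw now 98.02 q6 -1.53
```

Call:
carry_out(
  targets=[
    {"hand":45,"x":0.027,"y":0.05,"z":0,"az":-0.15},
    {"hand":45,"x":0.053,"y":0.1,"z":0,"az":-0.3},
    {"hand":45,"x":0.08,"y":0.15,"z":0,"az":-0.45},
    {"hand":45,"x":0.106,"y":0.2,"z":0,"az":-0.6},
    {"hand":45,"x":0.133,"y":0.25,"z":0,"az":-0.75},
    {"hand":45,"x":0.159,"y":0.3,"z":0.02,"az":-0.9},
    {"hand":45,"x":0.186,"y":0.35,"z":0.05,"az":-1.03},
    {"hand":45,"x":0.212,"y":0.3993,"z":0.08,"az":-1.155},
  ],
)

```text
schema error: expected keys hand, x, y, z, ax, ay, az
```

```bash
python3 -c "
from h import *
goto(.5228,-.3133,.245,164.2)
im,d=read_camera('scene');cv2.imwrite('pics/s1.png',im)"
```

```text
t 1.1 shift [0.2118 0.3993 0.1593] turn [ 6.0000e-04 -1.0000e-03 -1.1551e+00] yaw now 98.02 q6 -1.53
```

View pics/s1.png

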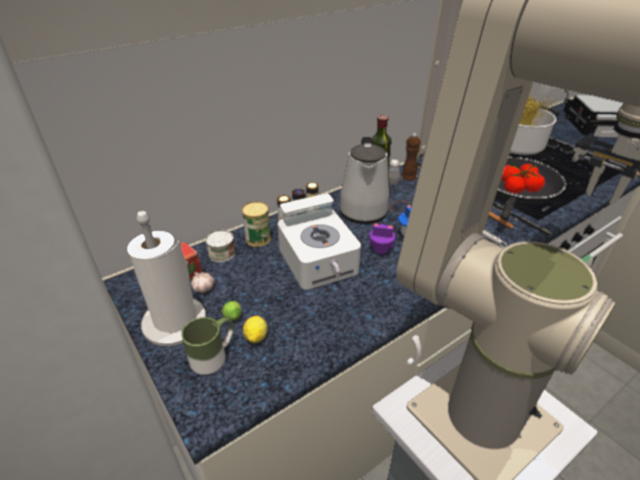

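The call was refused because some keys were missing. The picture shows the scene unchanged, with the arm still at the start on the right. I'll resend with every key.

Call:
carry_out(
  targets=[
    {"hand":45,"x":0.027,"y":0.05,"z":0,"ax":0,"ay":0,"az":-0.15},
    {"hand":45,"x":0.053,"y":0.1,"z":0,"ax":0,"ay":0,"az":-0.3},
    {"hand":45,"x":0.08,"y":0.15,"z":0,"ax":0,"ay":0,"az":-0.45},
    {"hand":45,"x":0.106,"y":0.2,"z":0,"ax":0,"ay":0,"az":-0.6},
    {"hand":45,"x":0.133,"y":0.25,"z":0,"ax":0,"ay":0,"az":-0.75},
    {"hand":45,"x":0.159,"y":0.3,"z":0.02,"ax":0,"ay":0,"az":-0.9},
    {"hand":45,"x":0.186,"y":0.35,"z":0.05,"ax":0,"ay":0,"az":-1.03},
    {"hand":45,"x":0.212,"y":0.3993,"z":0.08,"ax":0,"ay":0,"az":-1.155},
  ],
)

```text
t: 2.15
tool_pos: [0.5239, -0.3156, 0.3251]
orientation: [0.439, 3.11, -0.0]
force: [-0.2, -0.9, -0.5]
opening: 0.0421
gripper_force: 0.0
```

```bash
python3 -c "
from h import *
goto(.5228,-.3133,.245,164.2)"
```

```text
t 2.15 shift [0.0017 0.0019 0.0801] turn [-0.0002  0.0004 -0.0049] yaw now 163.92 q6 -1.92
```

Call:
carry_out(
  targets=[
    {"hand":45,"x":0,"y":0,"z":0,"ax":0,"ay":0,"az":0},
    {"hand":45,"x":0,"y":0,"z":0.03,"ax":0,"ay":0,"az":0},
    {"hand":45,"x":0,"y":0,"z":0.06,"ax":0,"ay":0,"az":0},
    {"hand":45,"x":0,"y":0,"z":0.079,"ax":0,"ay":0,"az":0},
    {"hand":45,"x":0,"y":0,"z":0.079,"ax":0,"ay":0,"az":0},
  ],
)

```text
t: 2.78
tool_pos: [0.5217, -0.317, 0.2455]
orientation: [-0.444, -3.107, -0.002]
force: [-0.4, -0.5, 1.3]
opening: 0.042
gripper_force: 0.0
```

```bash
python3 -c "
from h import *
goto(.5228,-.3133,.245,164.2)"
```

```text
t 2.775 shift [-0.0001  0.0039  0.0005] turn [ 0.0009 -0.003  -0.008 ] yaw now 163.74 q6 -1.92
```

Call:
carry_out(
  newtons=25,
  targets=[
    {"hand":45,"x":0,"y":0.0039,"z":0,"ax":0,"ay":0,"az":-0.008},
    {"hand":45,"x":0,"y":0.0039,"z":0,"ax":0,"ay":0,"az":-0.008},
    {"hand":0,"x":0,"y":0.0039,"z":0,"ax":0,"ay":0,"az":-0.008},
    {"hand":0,"x":0,"y":0.0039,"z":0,"ax":0,"ay":0,"az":-0.008},
    {"hand":0,"x":0,"y":0.0039,"z":0,"ax":0,"ay":0,"az":-0.008},
    {"hand":0,"x":0,"y":0.0039,"z":0,"ax":0,"ay":0,"az":-0.008},
  ],
)

```text
t: 3.52
tool_pos: [0.5237, -0.3132, 0.247]
orientation: [0.429, 3.112, -0.0]
force: [0.5, -0.2, 1.4]
opening: 0.0139
gripper_force: 25.0
```

```bash
python3 -c "
from h import *
goto(.5228,-.3133,.245,164.2)"
```

```text
t 3.525 shift [ 0.0009 -0.0003  0.002 ] turn [-0.      0.0001  0.002 ] yaw now 164.31 q6 -1.92
```

Call:
carry_out(
  targets=[
    {"hand":0,"x":0,"y":0,"z":-0.02,"ax":0,"ay":0,"az":0},
    {"hand":0,"x":0,"y":0,"z":-0.06,"ax":0,"ay":0,"az":0},
    {"hand":0,"x":0,"y":0,"z":-0.1,"ax":0,"ay":0,"az":0},
    {"hand":0,"x":0,"y":0,"z":-0.14,"ax":0,"ay":0,"az":0},
    {"hand":0,"x":0,"y":0,"z":-0.14,"ax":0,"ay":0,"az":0},
    {"hand":0,"x":0,"y":0,"z":-0.14,"ax":0,"ay":0,"az":0},
  ],
)

```text
t: 4.28
tool_pos: [0.5234, -0.313, 0.3862]
orientation: [-0.429, -3.111, -0.001]
force: [-0.1, -0.4, -3.3]
opening: 0.0138
gripper_force: 25.0
```

```bash
python3 -c "
from h import *
s=read_state();print(s['force'],s['opening'],s['tool_pos'])
goto(.5701,-.0144,.380,167.6)"
```

```text
[-0.07078148 -0.41434017 -3.32553581] 0.013770076389938879 [ 0.52343465 -0.31300313  0.3861979 ]
t 4.275 shift [0.0358 0.3001 0.0063] turn [ 0.0004 -0.0009 -0.0574] yaw now 164.31 q6 -1.92
```

Call:
carry_out(
  targets=[
    {"hand":0,"x":0.004,"y":0.035,"z":0,"ax":0,"ay":0,"az":-0.006},
    {"hand":0,"x":0.01,"y":0.08,"z":0,"ax":0,"ay":0,"az":-0.015},
    {"hand":0,"x":0.016,"y":0.13,"z":0,"ax":0,"ay":0,"az":-0.025},
    {"hand":0,"x":0.022,"y":0.18,"z":0,"ax":0,"ay":0,"az":-0.035},
    {"hand":0,"x":0.028,"y":0.23,"z":0,"ax":0,"ay":0,"az":-0.045},
    {"hand":0,"x":0.033,"y":0.275,"z":0.003,"ax":0,"ay":0,"az":-0.053},
    {"hand":0,"x":0.0358,"y":0.3001,"z":0.006,"ax":0,"ay":0,"az":-0.0574},
    {"hand":0,"x":0.0358,"y":0.3001,"z":0.006,"ax":0,"ay":0,"az":-0.0574},
  ],
)

```text
t: 5.28
tool_pos: [0.5697, -0.0127, 0.378]
orientation: [-0.334, -3.119, -0.001]
force: [-0.5, -0.1, -3.3]
opening: 0.0136
gripper_force: 25.0
```

Call:
carry_out(
  targets=[
    {"hand":0,"x":0,"y":0,"z":0,"ax":0,"ay":0,"az":0},
  ],
)

```text
t: 5.4
tool_pos: [0.5699, -0.015, 0.3794]
orientation: [-0.339, -3.121, 0.001]
force: [0.0, -1.0, -3.6]
opening: 0.0136
gripper_force: 25.0
```

```bash
python3 - <<'E'
from h import *
goto(.5701,-.0144,.380,167.6)
L=[]
for n in("top","scene"):
    im,d=read_camera(n); np.savez(n+"1.npz",im=im,d=d)
    q=camera_params(n); R=cv2.Rodrigues(np.array(q["rotation"]))[0]; c=R.T@(np.array([.57,-.014,.15])-q["position"])
    u=int(q["cx"]+q["fx"]*c[0]/-c[2]);v=int(q["cy"]-q["fy"]*c[1]/-c[2]); print(n,u,v)
    L.append(cv2.resize(im[v-50:v+50,u-50:u+50],(400,400),interpolation=cv2.INTER_CUBIC))
cv2.imwrite("pics/c1.png",np.hstack(L))
E
```

```text
t 5.4 shift [-0.      0.0006 -0.0006] turn [-0.0007 -0.0027  0.0001] yaw now 167.6 q6 -1.47
top 352 216
scene 319 219
```

View pics/c1.png

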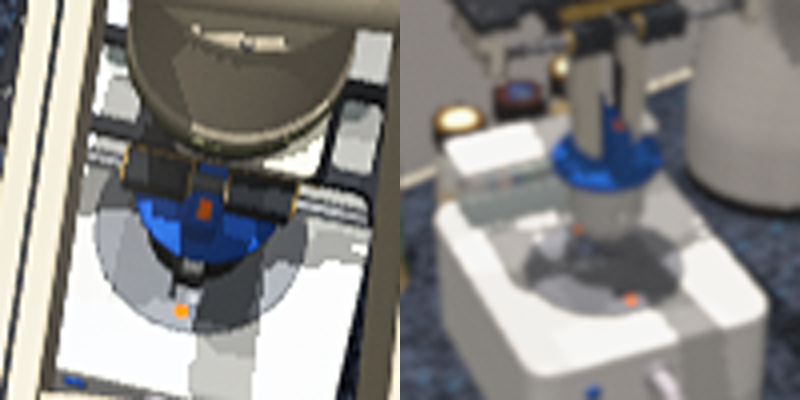

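The top crop on the left shows the held cartridge over the port. Its near stripe is at about (205,209) in the crop and the near dot at (181,311). The scene crop shows the cartridge hanging upright above the collar. I'll check the offset along the bar from the stripe.

```bash
python3 - <<'E'
from h import *
f=np.load("top1.npz"); im=f["im"];d=f["d"]; u0,v0=302,166
c=cv2.resize(im[v0:v0+100,u0:u0+100],None,fx=6,fy=6,interpolation=cv2.INTER_CUBIC)
h=cv2.cvtColor(c,cv2.COLOR_BGR2HSV); m=cv2.inRange(h,(2,130,90),(30,255,255))
k,l,s,ce=cv2.connectedComponentsWithStats(m)
S=read_state();R=cv2.Rodrigues(S["orientation"])[0]
for i in range(1,k):
    if s[i,4]>100:
        uv=(ce[i]+.5)/6-.5+[u0,v0]; a=ray("top",*uv,.2205);b=ray("top",*uv,.1)
        print(s[i],uv.round(1),"z.22",a[:2].round(4),"tool",(R.T@(a-S["tool_pos"]))[:2].round(4),"z.1",b[:2].round(4), d[int(uv[1]+.5),int(uv[0]+.5)])
E
```

```text
[296 300  22  29 475] [352.7 218. ] z.22 [ 0.5493 -0.0107] tool [0.0212 0.0003] z.1 [ 0.5792 -0.0162] 1.0500058
[262 457  20  20 313] [346.8 243.3] z.22 [ 5.025e-01 -5.000e-04] tool [0.069  0.0001] z.1 [ 0.527  -0.0048] 1.1596457
```

Call:
carry_out(
  targets=[
    {"hand":0,"x":0,"y":0.0006,"z":0.01,"ax":0,"ay":0,"az":0},
    {"hand":0,"x":0,"y":0.0006,"z":0.02,"ax":0,"ay":0,"az":0},
    {"hand":0,"x":0,"y":0.0006,"z":0.026,"ax":0,"ay":0,"az":0},
    {"hand":0,"x":0,"y":0.0006,"z":0.032,"ax":0,"ay":0,"az":0},
    {"hand":0,"x":0,"y":0.0006,"z":0.037,"ax":0,"ay":0,"az":0},
    {"hand":0,"x":0,"y":0.0006,"z":0.042,"ax":0,"ay":0,"az":0},
    {"hand":0,"x":0,"y":0.0006,"z":0.044,"ax":0,"ay":0,"az":0},
    {"hand":0,"x":0,"y":0.0006,"z":0.044,"ax":0,"ay":0,"az":0},
  ],
)

```text
t: 6.5
tool_pos: [0.5705, -0.014, 0.3368]
orientation: [-0.339, -3.123, 0.0]
force: [-0.7, 0.1, -3.1]
opening: 0.0138
gripper_force: 25.0
```

```bash
python3 -c "
from h import *
print(read_state()['force'],read_state()['wrist_torque'])
goto(.5703,-.0144,.325,167.6)"
```

```text
[-0.73097942  0.10417727 -3.13110508] [ 0.00835835 -0.13767923  0.01396127]
t 6.5 shift [ 0.0001 -0.0005  0.0118] turn [-0.     -0.0002  0.0001] yaw now 167.61 q6 -1.47
```

Call:
carry_out(
  targets=[
    {"hand":0,"x":0,"y":0,"z":0.003,"ax":0,"ay":0,"az":0},
    {"hand":0,"x":0,"y":0,"z":0.006,"ax":0,"ay":0,"az":0},
    {"hand":0,"x":0,"y":0,"z":0.008,"ax":0,"ay":0,"az":0},
    {"hand":0,"x":0,"y":0,"z":0.01,"ax":0,"ay":0,"az":0},
    {"hand":0,"x":0,"y":0,"z":0.0115,"ax":0,"ay":0,"az":0},
    {"hand":0,"x":0,"y":0,"z":0.013,"ax":0,"ay":0,"az":0},
    {"hand":0,"x":0,"y":0,"z":0.0145,"ax":0,"ay":0,"az":0},
    {"hand":0,"x":0,"y":0,"z":0.0145,"ax":0,"ay":0,"az":0},
  ],
)

```text
t: 7.5
tool_pos: [0.5705, -0.014, 0.3223]
orientation: [-0.339, -3.123, -0.0]
force: [0.2, -1.1, -2.8]
opening: 0.0137
gripper_force: 25.0
```

```bash
python3 -c "
from h import *
print(read_state()['force'],read_state()['wrist_torque'])
goto(.5703,-.0144,.306,167.6)"
```

```text
[ 0.1534012  -1.05926998 -2.81823659] [ 0.04495809 -0.12474071 -0.00220346]
t 7.5 shift [ 0.0001 -0.0004  0.0163] turn [ 0.     -0.0002  0.    ] yaw now 167.6 q6 -1.47
```

The lugs are passing through the slots with no contact force. I'll go down to just above the track.

Call:
carry_out(
  targets=[
    {"hand":0,"x":0,"y":0,"z":0.003,"ax":0,"ay":0,"az":0},
    {"hand":0,"x":0,"y":0,"z":0.006,"ax":0,"ay":0,"az":0},
    {"hand":0,"x":0,"y":0,"z":0.009,"ax":0,"ay":0,"az":0},
    {"hand":0,"x":0,"y":0,"z":0.011,"ax":0,"ay":0,"az":0},
    {"hand":0,"x":0,"y":0,"z":0.013,"ax":0,"ay":0,"az":0},
    {"hand":0,"x":0,"y":0,"z":0.0145,"ax":0,"ay":0,"az":0},
    {"hand":0,"x":0,"y":0,"z":0.0145,"ax":0,"ay":0,"az":0},
  ],
)

```text
t: 8.38
tool_pos: [0.5705, -0.014, 0.3078]
orientation: [-0.339, -3.123, -0.0]
force: [0.0, -0.4, -3.4]
opening: 0.014
gripper_force: 25.0
```

Call:
carry_out(
  targets=[
    {"hand":0,"x":0,"y":0,"z":0.001,"ax":0,"ay":0,"az":0},
    {"hand":0,"x":0,"y":0,"z":0.002,"ax":0,"ay":0,"az":0},
    {"hand":0,"x":0,"y":0,"z":0.002,"ax":0,"ay":0,"az":0},
  ],
)

```text
t: 8.75
tool_pos: [0.5705, -0.014, 0.3058]
orientation: [-0.339, -3.123, -0.0]
force: [-1.1, -0.2, -2.8]
opening: 0.0134
gripper_force: 25.0
```

Call:
carry_out(
  targets=[
    {"hand":0,"x":0,"y":0,"z":0.0005,"ax":0,"ay":0,"az":0},
    {"hand":0,"x":0,"y":0,"z":0.001,"ax":0,"ay":0,"az":0},
    {"hand":0,"x":0,"y":0,"z":0.001,"ax":0,"ay":0,"az":0},
  ],
)

```text
t: 9.12
tool_pos: [0.5705, -0.014, 0.305]
orientation: [0.339, 3.123, 0.0]
force: [-0.2, 0.4, -2.4]
opening: 0.0136
gripper_force: 25.0
```

Call:
carry_out(
  targets=[
    {"hand":0,"x":0,"y":0,"z":0.0005,"ax":0,"ay":0,"az":0},
    {"hand":0,"x":0,"y":0,"z":0.0005,"ax":0,"ay":0,"az":0},
  ],
)

```text
t: 9.38
tool_pos: [0.5706, -0.014, 0.305]
orientation: [0.339, 3.123, -0.0]
force: [-2.1, 0.7, 3.0]
opening: 0.0136
gripper_force: 25.0
```

There is contact with the track, with about 6 N of pressing. I'll turn clockwise (+az), keeping the rotation about the cartridge axis.

Call:
carry_out(
  newtons=35,
  targets=[
    {"hand":0,"x":0,"y":0,"z":0,"ax":0,"ay":0,"az":0},
    {"hand":0,"x":0,"y":-0.0001,"z":0,"ax":0,"ay":0,"az":0.05},
    {"hand":0,"x":0,"y":-0.0001,"z":0,"ax":0,"ay":0,"az":0.1},
    {"hand":0,"x":0,"y":-0.0002,"z":0,"ax":0,"ay":0,"az":0.17},
    {"hand":0,"x":0,"y":-0.0003,"z":0,"ax":0,"ay":0,"az":0.25},
    {"hand":0,"x":0,"y":-0.0003,"z":0,"ax":0,"ay":0,"az":0.25},
  ],
)

```text
t: 10.12
tool_pos: [0.5708, -0.0143, 0.305]
orientation: [0.725, 3.055, 0.0]
force: [0.4, -0.4, 2.3]
opening: 0.0141
gripper_force: 35.0
```

```bash
python3 -c "
from h import *
print(read_state()['force'],read_state()['wrist_torque'])
goto(.5703,-.0144,.305,167.6)"
```

```text
[ 0.38190685 -0.3882376   2.28285042] [ 0.12331655 -0.15435985 -0.08463674]
t 10.125 shift [ 0.0005 -0.0003 -0.    ] turn [ 0.0005  0.0016 -0.2496] yaw now 153.3 q6 -1.22
```

Call:
carry_out(
  targets=[
    {"hand":0,"x":0,"y":-0.0001,"z":0,"ax":0,"ay":0,"az":0.08},
    {"hand":0,"x":0,"y":-0.0002,"z":0,"ax":0,"ay":0,"az":0.16},
    {"hand":0,"x":0,"y":-0.0003,"z":0,"ax":0,"ay":0,"az":0.25},
    {"hand":0,"x":0.0001,"y":-0.0003,"z":0,"ax":0,"ay":0,"az":0.34},
    {"hand":0,"x":0.0001,"y":-0.0004,"z":0,"ax":0,"ay":0,"az":0.42},
    {"hand":0,"x":0.0001,"y":-0.0005,"z":0,"ax":0,"ay":0,"az":0.5},
    {"hand":0,"x":0.0001,"y":-0.0005,"z":0.0003,"ax":0,"ay":0,"az":0.5},
  ],
)

```text
t: 11.0
tool_pos: [0.5705, -0.0147, 0.3049]
orientation: [1.456, 2.782, 0.001]
force: [-1.0, 1.7, 6.5]
opening: 0.0141
gripper_force: 35.0
```

```bash
python3 -c "
from h import *
print(read_state()['force'],read_state()['wrist_torque'])
goto(.5703,-.0144,.305,167.6)"
```

```text
[-1.01154266  1.71709948  6.53337685] [ 0.16452658  0.17135841 -0.13194648]
t 11.0 shift [ 0.0004  0.     -0.0001] turn [ 0.0008  0.0013 -0.748 ] yaw now 124.75 q6 -0.72
```

Call:
carry_out(
  targets=[
    {"hand":0,"x":0,"y":0,"z":0,"ax":0,"ay":0,"az":0.018},
    {"hand":0,"x":0,"y":0,"z":0,"ax":0,"ay":0,"az":0.036},
    {"hand":0,"x":0,"y":0,"z":0,"ax":0,"ay":0,"az":0.054},
    {"hand":0,"x":0,"y":0,"z":0,"ax":0,"ay":0,"az":0.054},
  ],
)

```text
t: 11.5
tool_pos: [0.5705, -0.0147, 0.3049]
orientation: [1.529, 2.742, 0.001]
force: [-0.2, 0.8, 5.9]
opening: 0.0136
gripper_force: 35.0
```

Call:
carry_out(
  targets=[
    {"hand":0,"x":0,"y":0,"z":0,"ax":0,"ay":0,"az":0.018},
    {"hand":0,"x":0,"y":0,"z":0,"ax":0,"ay":0,"az":0.036},
    {"hand":0,"x":0,"y":0,"z":0,"ax":0,"ay":0,"az":0.036},
  ],
)

```text
t: 11.88
tool_pos: [0.5706, -0.0147, 0.305]
orientation: [1.578, 2.714, 0.001]
force: [-0.4, 0.8, 5.5]
opening: 0.014
gripper_force: 35.0
```

Call:
carry_out(
  targets=[
    {"hand":0,"x":0,"y":0,"z":0,"ax":0,"ay":0,"az":0.018},
    {"hand":0,"x":0,"y":0,"z":0,"ax":0,"ay":0,"az":0.036},
    {"hand":0,"x":0,"y":0,"z":0,"ax":0,"ay":0,"az":0.036},
  ],
)

```text
t: 12.25
tool_pos: [0.5706, -0.0147, 0.305]
orientation: [1.627, 2.685, 0.001]
force: [0.2, 0.0, 5.3]
opening: 0.0141
gripper_force: 35.0
```

Call:
carry_out(
  targets=[
    {"hand":0,"x":0,"y":0,"z":0.0002,"ax":0,"ay":0,"az":0.018},
    {"hand":0,"x":0,"y":0,"z":0.0002,"ax":0,"ay":0,"az":0.036},
    {"hand":0,"x":0,"y":0,"z":0.0002,"ax":0,"ay":0,"az":0.036},
  ],
)

```text
t: 12.62
tool_pos: [0.5706, -0.0147, 0.3049]
orientation: [1.675, 2.655, 0.002]
force: [-0.4, -0.4, 5.9]
opening: 0.0138
gripper_force: 35.0
```

Call:
carry_out(
  targets=[
    {"hand":0,"x":0,"y":0,"z":0,"ax":0,"ay":0,"az":0.018},
    {"hand":0,"x":0,"y":0,"z":0,"ax":0,"ay":0,"az":0.036},
    {"hand":0,"x":0,"y":0,"z":0,"ax":0,"ay":0,"az":0.036},
  ],
)

```text
t: 13.0
tool_pos: [0.5707, -0.0147, 0.3049]
orientation: [1.723, 2.625, 0.002]
force: [0.9, -0.2, 6.0]
opening: 0.0138
gripper_force: 35.0
```

Call:
carry_out(
  targets=[
    {"hand":0,"x":0,"y":0,"z":0,"ax":0,"ay":0,"az":0.018},
    {"hand":0,"x":0,"y":0,"z":0,"ax":0,"ay":0,"az":0.036},
    {"hand":0,"x":0,"y":0,"z":0,"ax":0,"ay":0,"az":0.036},
  ],
)

```text
t: 13.38
tool_pos: [0.5707, -0.0147, 0.3049]
orientation: [1.77, 2.593, 0.002]
force: [0.8, 0.4, 6.0]
opening: 0.0139
gripper_force: 35.0
```

Call:
carry_out(
  targets=[
    {"hand":0,"x":0,"y":0,"z":0,"ax":0,"ay":0,"az":0.018},
    {"hand":0,"x":0,"y":-0.0001,"z":0,"ax":0,"ay":0,"az":0.036},
    {"hand":0,"x":0,"y":-0.0001,"z":0,"ax":0,"ay":0,"az":0.036},
  ],
)

```text
t: 13.75
tool_pos: [0.5706, -0.0147, 0.3049]
orientation: [1.816, 2.561, 0.002]
force: [1.8, 0.3, 6.1]
opening: 0.0139
gripper_force: 35.0
```

Call:
carry_out(
  targets=[
    {"hand":0,"x":0,"y":0,"z":0,"ax":0,"ay":0,"az":0.018},
    {"hand":0,"x":0,"y":0,"z":0,"ax":0,"ay":0,"az":0.036},
    {"hand":0,"x":0,"y":0,"z":0,"ax":0,"ay":0,"az":0.036},
  ],
)

```text
t: 14.12
tool_pos: [0.5706, -0.0147, 0.3049]
orientation: [1.862, 2.528, 0.002]
force: [0.8, 0.4, 5.1]
opening: 0.0138
gripper_force: 35.0
```

Call:
carry_out(
  targets=[
    {"hand":0,"x":0,"y":0,"z":0,"ax":0,"ay":0,"az":0.018},
    {"hand":0,"x":0,"y":-0.0001,"z":0,"ax":0,"ay":0,"az":0.036},
    {"hand":0,"x":0,"y":-0.0001,"z":0,"ax":0,"ay":0,"az":0.036},
  ],
)

```text
t: 14.5
tool_pos: [0.5705, -0.0147, 0.3048]
orientation: [1.909, 2.493, 0.002]
force: [2.5, 0.8, 5.2]
opening: 0.0137
gripper_force: 35.0
```

Call:
carry_out(
  targets=[
    {"hand":0,"x":0,"y":0,"z":0.0001,"ax":0,"ay":0,"az":0.018},
    {"hand":0,"x":0,"y":0,"z":0.0001,"ax":0,"ay":0,"az":0.036},
    {"hand":0,"x":0,"y":0,"z":0.0001,"ax":0,"ay":0,"az":0.036},
  ],
)

```text
t: 14.88
tool_pos: [0.5705, -0.0146, 0.3046]
orientation: [1.954, 2.457, 0.002]
force: [4.0, 2.8, 5.5]
opening: 0.0137
gripper_force: 35.0
```

Call:
carry_out(
  targets=[
    {"hand":0,"x":0,"y":0,"z":0,"ax":0,"ay":0,"az":0.018},
    {"hand":0,"x":0,"y":0,"z":0,"ax":0,"ay":0,"az":0.036},
    {"hand":0,"x":0,"y":0,"z":0,"ax":0,"ay":0,"az":0.036},
  ],
)

```text
t: 15.25
tool_pos: [0.5703, -0.0147, 0.3043]
orientation: [1.999, 2.422, 0.002]
force: [5.2, 1.4, 5.7]
opening: 0.0138
gripper_force: 35.0
```

```bash
python3 -c "
from h import *
print(read_state()['force'],read_state()['wrist_torque'])
goto(.5703,-.0144,.305,167.6)"
```

```text
[5.17633482 1.38164959 5.65378593] [ 0.15569746 -1.20478846  0.10954894]
t 15.25 shift [ 0.0003  0.     -0.0007] turn [ 1.2000e-03  1.1000e-03 -1.1638e+00] yaw now 100.92 q6 -0.31
```

At about 67° a lateral force has appeared and z is sinking slightly, so a lug is probably at the pocket. I'll relieve the side load and let it sink gently.

Call:
carry_out(
  targets=[
    {"hand":0,"x":0,"y":0.0006,"z":0,"ax":0,"ay":0,"az":0},
    {"hand":0,"x":0,"y":0.0006,"z":0.0004,"ax":0,"ay":0,"az":0},
    {"hand":0,"x":0,"y":0.0006,"z":0.0004,"ax":0,"ay":0,"az":0},
  ],
)

```text
t: 15.62
tool_pos: [0.5707, -0.0146, 0.3041]
orientation: [1.999, 2.422, 0.001]
force: [1.4, 2.1, 7.9]
opening: 0.0138
gripper_force: 35.0
```

```bash
python3 -c "
from h import *
print(read_state()['force'],read_state()['wrist_torque'])
goto(.5703,-.0144,.305,167.6)"
```

```text
[1.40827173 2.11879678 7.85333867] [ 0.14027923 -0.70823524  0.11467683]
t 15.625 shift [ 0.0003 -0.0004 -0.0009] turn [ 5.0000e-04  6.0000e-04 -1.1637e+00] yaw now 100.93 q6 -0.31
```

Call:
carry_out(
  targets=[
    {"hand":0,"x":0,"y":0,"z":0,"ax":0,"ay":0,"az":0.01},
    {"hand":0,"x":0,"y":0,"z":0,"ax":0,"ay":0,"az":0.02},
    {"hand":0,"x":0,"y":0,"z":0,"ax":0,"ay":0,"az":0.02},
  ],
)

```text
t: 16.0
tool_pos: [0.5708, -0.0146, 0.3041]
orientation: [2.023, 2.402, 0.001]
force: [3.1, 2.2, 6.7]
opening: 0.0137
gripper_force: 35.0
```

```bash
python3 -c "
from h import *
print(read_state()['force'],read_state()['wrist_torque'])
goto(.5703,-.0144,.305,167.6)"
```

```text
[3.13925185 2.21084921 6.73286085] [ 0.27042296 -1.01655165  0.15726616]
t 16.0 shift [ 0.0003 -0.0005 -0.0009] turn [ 1.0000e-03  9.0000e-04 -1.1837e+00] yaw now 99.78 q6 -0.29
```

Call:
carry_out(
  targets=[
    {"hand":0,"x":0,"y":0.0005,"z":0,"ax":0,"ay":0,"az":0},
    {"hand":0,"x":0,"y":0.0008,"z":0.0002,"ax":0,"ay":0,"az":0.01},
    {"hand":0,"x":0,"y":0.0008,"z":0.0002,"ax":0,"ay":0,"az":0.02},
    {"hand":0,"x":0,"y":0.0008,"z":0.0002,"ax":0,"ay":0,"az":0.02},
  ],
)

```text
t: 16.5
tool_pos: [0.5704, -0.0146, 0.3015]
orientation: [-2.047, -2.38, 0.004]
force: [0.7, -0.5, -2.6]
opening: 0.0136
gripper_force: 35.0
```

```bash
python3 -c "
from h import *
print(read_state()['force'],read_state()['wrist_torque'])
goto(.5703,-.0144,.305,167.6)
im,d=read_camera('scene')
cv2.imwrite('pics/c2.png',np.hstack([cv2.resize(im[160:260,270:370],(600,600),interpolation=cv2.INTER_CUBIC)]))"
```

```text
[ 0.73894981 -0.48629899 -2.57661572] [-0.04367898 -0.1038645   0.0057422 ]
t 16.5 shift [ 0.0002 -0.0001 -0.0035] turn [-0.0029 -0.0029 -1.2041] yaw now 98.61 q6 -0.27
```

View pics/c2.png

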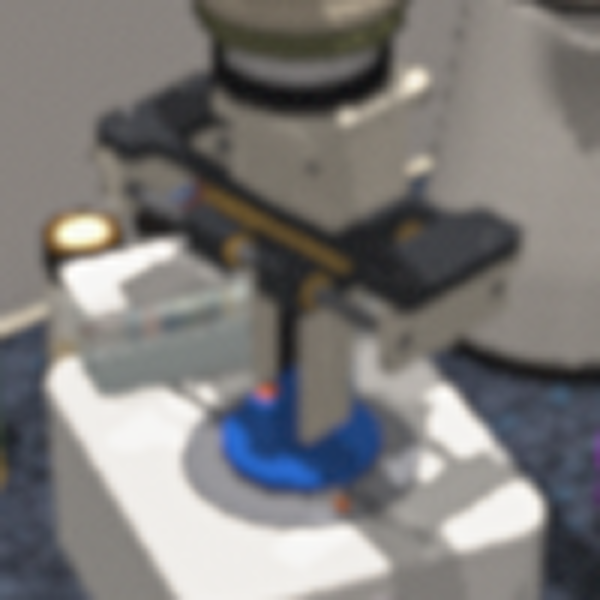

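It dropped: the forces vanished and z is now 0.3015. The picture shows the flange at (300,450) nearly down on the collar. I'll lower the last 2–3 mm.

Call:
carry_out(
  targets=[
    {"hand":0,"x":0,"y":0,"z":0.001,"ax":0,"ay":0,"az":0},
    {"hand":0,"x":0,"y":0,"z":0.002,"ax":0,"ay":0,"az":0},
    {"hand":0,"x":0,"y":0,"z":0.0025,"ax":0,"ay":0,"az":0},
    {"hand":0,"x":0,"y":0,"z":0.0025,"ax":0,"ay":0,"az":0},
  ],
)

```text
t: 17.05
tool_pos: [0.5713, -0.0145, 0.3007]
orientation: [-2.048, -2.382, 0.0]
force: [-0.6, 0.8, -3.3]
opening: 0.0139
gripper_force: 35.0
```

```bash
python3 -c "
from h import *
print(read_state()['force'],read_state()['wrist_torque'])
goto(.5703,-.0144,.305,167.6)"
```

```text
[-0.62213226  0.75930291 -3.30572191] [-0.01358968 -0.01090609  0.04620981]
t 17.05 shift [ 0.0003 -0.0009 -0.0043] turn [-1.0000e-04 -2.0000e-04 -1.2039e+00] yaw now 98.62 q6 -0.27
```

Call:
carry_out(
  targets=[
    {"hand":0,"x":0,"y":0,"z":0.0008,"ax":0,"ay":0,"az":0},
    {"hand":0,"x":0,"y":0,"z":0.0015,"ax":0,"ay":0,"az":0},
    {"hand":0,"x":0,"y":0,"z":0.0018,"ax":0,"ay":0,"az":0},
    {"hand":0,"x":0,"y":0,"z":0.0018,"ax":0,"ay":0,"az":0},
  ],
)

```text
t: 17.55
tool_pos: [0.5713, -0.0145, 0.299]
orientation: [-2.048, -2.382, 0.0]
force: [-2.1, 0.1, -0.9]
opening: 0.0138
gripper_force: 35.0
```

Call:
carry_out(
  targets=[
    {"hand":0,"x":0,"y":0,"z":0.0004,"ax":0,"ay":0,"az":0},
    {"hand":0,"x":0,"y":0,"z":0.0004,"ax":0,"ay":0,"az":0},
  ],
)

```text
t: 17.8
tool_pos: [0.5713, -0.0145, 0.299]
orientation: [-2.048, -2.382, 0.0]
force: [-5.1, 0.4, 4.3]
opening: 0.0139
gripper_force: 35.0
```

It is seated exactly 6 mm below the track, so I'll release it and retreat upward.

Call:
carry_out(
  targets=[
    {"hand":45,"x":0,"y":0,"z":0,"ax":0,"ay":0,"az":0},
    {"hand":45,"x":0,"y":0,"z":0,"ax":0,"ay":0,"az":0},
    {"hand":45,"x":0,"y":0,"z":0,"ax":0,"ay":0,"az":0},
    {"hand":45,"x":0,"y":0,"z":0,"ax":0,"ay":0,"az":0},
    {"hand":45,"x":0,"y":0,"z":-0.02,"ax":0,"ay":0,"az":0},
    {"hand":45,"x":0,"y":0,"z":-0.06,"ax":0,"ay":0,"az":0},
    {"hand":45,"x":0,"y":0,"z":-0.1,"ax":0,"ay":0,"az":0},
    {"hand":45,"x":0,"y":0,"z":-0.12,"ax":0,"ay":0,"az":0},
  ],
)

```text
t: 18.8
tool_pos: [0.5718, -0.0146, 0.4228]
orientation: [2.045, 2.379, 0.005]
force: [0.7, -0.2, 0.0]
opening: 0.0418
gripper_force: 0.0
```

Call:
carry_out(
  targets=[
    {"hand":45,"x":0,"y":0,"z":0,"ax":0,"ay":0,"az":0},
    {"hand":45,"x":0,"y":0,"z":0,"ax":0,"ay":0,"az":0},
  ],
)

```text
t: 19.05
tool_pos: [0.571, -0.0145, 0.4168]
orientation: [-2.047, -2.381, 0.002]
force: [-0.6, -0.3, -0.2]
opening: 0.0416
gripper_force: 0.0
```

```bash
python3 -c "
from h import *
im,d=read_camera('scene'); P=pts('scene',d)
h=cv2.cvtColor(im,cv2.COLOR_BGR2HSV);m=cv2.inRange(h,(100,150,60),(122,255,255))>0
s=np.zeros_like(m);s[190:260,285:360]=1
q=P[m&s&(abs(P[...,0]-.57)<.06)&(abs(P[...,1]+.014)<.06)&(P[...,2]>.09)];z=q[:,2];print(len(q),'flange z',np.median(z[z<.12]),'top',np.percentile(z,97))
cv2.imwrite('pics/c3.png',cv2.resize(im[160:260,270:370],(600,600),interpolation=cv2.INTER_CUBIC))"
```

```text
355 flange z 0.10821721029345355 top 0.14004482251422556
```

View pics/c3.png

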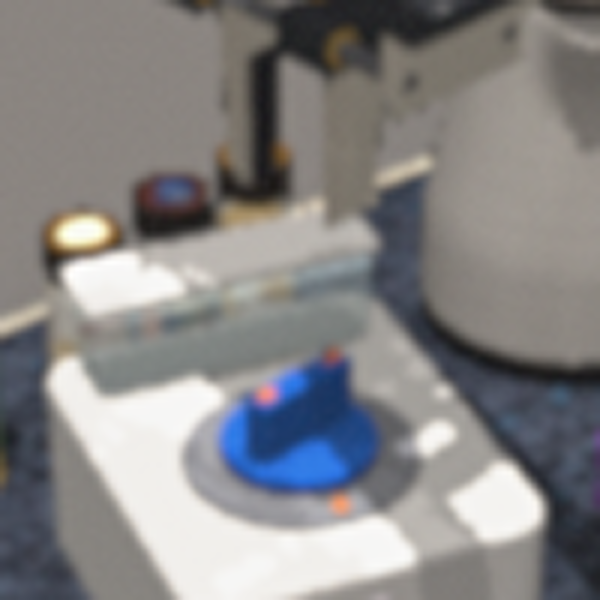

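The picture shows the flange flush on the collar at (300,440) and the gripper clear above. The depth readings agree: flange top at z = 0.108 and bar top at 0.140, which is the seated height.

```bash
python3 -c "
from h import *
print(robot.close_job())"
```

```text
the job is handed in; nothing more can be done
None
```

The blue-topped cartridge is locked in the port with its flange flush on the collar and the gripper clear of it; I handed the job in at about 19 s, and no verdict came back.

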